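# Set the airing cover over the tag stud setter

### The job

The washed tag stud setter has to air on its slotted stand. Lay it down in the stand's two slots, without dropping it, with its thin pin end towards the cover's hinge; then fold the stiff hinged cover down over it until it lies in line with the thin set arm at its side, and leave it there. Do not shift the set arm, and leave the other things on the shelf where they are.

Things in the scene. Friction and masses are not known exactly. Their poses are not given: they have to be found in the camera images.
- setter: Steel tag stud setter lying flat: a square bar 24 wide and 24 tall, 138 long, with a thin round pin (10 across, 24 long) at its +x end and a dark round butt (24 across, 14 long) at its -x end; 0.22 to 0.42 kg. Origin: centre of the underside, near its centre of mass; x runs along it to the pin, z up.
- setter_mid (a point): Centre of the setter, 12 above its underside, midway between the two narrow dark bands; axes as the setter.
- setter_pin (a point): Tip of the setter's pin, 92 ahead of the centre.
- stand: Grey polymer stand, fixed to the shelf. Base plate 220 (x) x 130 (y) x 12 tall. Origin: centre of its underside; z up, x points to the hinge end. Two slotted ribs stand across it at x = -80 and x = +20; between them 86 is free down to the base plate for the fingers. Two hinge posts at x = 90, y = +-58 reach 85 high and carry a hinge rod along y.
- slot_near (a point): Middle of the floor of the slot in the rib at x = -80, 36 above the shelf. Both ribs are 14 thick; their slots are open at the top and along x, 30 wide, with straight walls 10 high, then flared out to 45 wide at 60 above the shelf.
- slot_far (a point): Middle of the floor of the like slot in the rib at x = +20, nearer the hinge.
- seat (a point): Where the centre of a properly seated setter (point setter_mid) lies: midway between the two ribs, 48 above the shelf; axes as the stand.
- cover (a joint): Opening of the aluminium cover (rad): 0 level over the stand, pointing from the hinge to the stand's -x; pi/2 upright; more leans back over the far end. Range 0 to 2.1. Stiff (0.3 N m, 3 N at the edge): it stays where left. Can be pushed by closed fingertips on its outer face (uppermost when level). Clears the seated setter at every angle.
- cover_edge (a point): The cover is a plate 100 long from the hinge line, 100 wide (y = -50 to 50 of the stand), 6 thick, centred on the hinge line. This point: middle of its free edge, mid-thickness, 100 from the hinge line; its x axis runs in the cover's plane towards the hinge.
- cover_hinge (a point): Hinge line at the middle of the cover: 90 in x and 75 in z from the stand's origin.
- set_arm (a joint): Angle of the set arm (rad), measured as the cover's: a bright steel strip 95 long, 5 thick and 10 high, on the same hinge line, at y = +72 of the stand, beside the cover. It shows the wanted opening angle. It moves if pushed by about 5 N.
- set_arm_tip (a point): Free end of the set arm, 95 from the hinge line; its x axis runs along the arm towards the hinge.
- hoof_block: Bystander: blue rubber hoof block, 90 x 60 x 40 tall (mm). Origin: centre of its underside.
- nozzle: Bystander: brass dosing nozzle standing on its foot, 30 across, 42 tall (mm). Origin: centre of its underside.
- saucer: Bystander: white ceramic saucer, 110 across, 18 tall (mm). Origin: centre of its underside.
- whetstone: Bystander: grey whetstone, 150 x 50 x 22 tall (mm). Origin: centre of its underside.
- jar: Bystander: closed white plastic jar, 60 across, 75 tall (mm). Origin: centre of its underside.
- brush: Bystander: hand brush lying flat, under 45 tall (mm). Origin: centre of its underside.

How it is judged:
On the way, in this order (a step that is already met when the one before it is completed fails the run):
1. the setter lies in both slots, pin end towards the hinge (x of setter_mid in the frame of stand between -0.052 and -0.008 m and y of setter_mid in the frame of stand between -0.007 and 0.007 m and z of setter_mid in the frame of stand between 0.044 and 0.052 m and angle between the x axis of setter and the x axis of stand, either way round below 0.09 rad and x of setter_pin in the frame of stand above 0.02 m), for 0.2 s.
2. the cover has been folded in line with the set arm (angle between the x axis of cover_edge and the x axis of set_arm_tip, either way round below 0.12 rad), for 0.2 s.
At the end, for the whole second after the job is handed in: The setter rests in both slots (centre within 22 mm of midway between the ribs along the stand, 7 mm across, 4 mm in height; within 0.09 rad of the slots' line), pin towards the hinge; the cover is within 0.12 rad of the set arm's angle; both at rest (all of step 1 and angle between the x axis of cover_edge and the x axis of set_arm_tip, either way round below 0.12 rad and linear speed of setter below 0.02 m/s and velocity of joint cover between -0.05 and 0.05 rad/s); the robot touches nothing.
It fails at once if the set arm is shifted by more than 8 mm at its tip (distance of set_arm_tip from where it was at the start of the episode above 0.008 m).
It fails at once if the setter is dropped (falls loose faster than 0.6 m/s) (linear speed of setter above 0.6 m/s and contact force between the fingers and setter below 0.1 N).
It fails at once if a bystander is moved by more than 30 mm (distance of any of hoof_block, nozzle, saucer, whetstone, jar, brush from where it was at the start of the episode above 0.03 m).
It also fails if it takes over 54 s, if anything falls off the work surface, if the arm or the gripper's body presses on something with over 40 N, if the wrist force passes 120 N, or if a joint passes its speed limit or range.

### The arm

A 6-joint arm with a two-finger parallel gripper is mounted at the origin on the work surface. World frame = base frame: x ahead of the robot, y to its left, z up, the work surface at z = 0. Lengths are in m, angles in rad, forces in N, time in s.
With the tool pointing down it reaches from about 0.35 to 0.85 m from the base axis. Payload 8.1 kg.
Tool frame: the origin (TCP) lies on the centre line of the jaws, within the pads' length; the fingertips stand 17 mm ahead of it and the grasp point (between the pads) lies 2 mm behind it; z points along the fingers, y is the line along which they close (so a half turn about z gives the same grasp; the last joint's range is limited). The gripper opens to 93 mm and grips with 3 to 60 N. Pads are 15 mm wide; open, the fingers measure 128 mm over their backs; the gripper's body (75 mm by 188 mm) begins 65 mm behind the grasp point.
Start: joints at [-1.409, 0.13, 1.488, -0, 1.523, -0.085], TCP at [0.147, -0.582, 0.236] pointing down, gripper open.
Joint ranges: [-2.96, 2.96], [-0.89, 2.26], [0.02, 2.5], [-1.34, 4.48], [0, 2.73], [-2.66, 2.66]. Speed limits (rad/s): [2.39, 2.39, 2.79, 3.14, 3.14, 3.14].

### API

Orientations are given as a rotation vector (axis times angle).
In Python, from plant import telemetry, viewer, order gives the robot as it stands.
- The arm moves only by the tool send_rows, never from a script. Its argument "plan" is a list that holds one entry, the list of rows, each a list of 5 numbers: the closure, from -1 (fully open) to 1 (shut), then the shift along the world's x, y, z normalised to -1 to 1, where 1 is 0.2 m, then the turn about the world's z normalised to -1 to 1, where 1 is 60 degrees. A call has 1 to 20 rows; each row is the pose to reach, as a shift and turn from the pose commanded when the call began; what a row does not reach only later rows make up. A row lasts 1/12 s, in which the tool goes at most 41.7 mm and 7.16 degrees, less where a joint would pass 70% of its speed; a pose out of reach is approached as far as the arm can. A call with a number of a shift or a turn outside -1 to 1 is refused whole. A call with a gripper value outside its range is refused whole. The fingers move at their own pace and stop on an object; "force" is the grip in N (left out, the last holds). Time passes only in rows, so rows that repeat a pose let the fingers close. It gives the time, the measured TCP pose, the force, the opening and the grip force at its end, in the units of the state.
- telemetry.read_state(): the state, without advancing time (a new reading comes with each control period).
- viewer.read_camera(name): name is "scene" or "top" or "wrist"; returns (picture, depth): 480x640x3 uint8, blue, green, red; 480x640 float32, m along the optical axis (not along the pixel's ray), 0 where there is no reading.
- viewer.calibration(name): a dict with "camera_matrix" (3x3 intrinsics, pixels), "extrinsics" (4x4, takes a point from camera to world coordinates); the wrist camera has in their place "hand_eye" (4x4, takes a point from camera to tool coordinates, whose origin is the TCP and whose axes are the flange's). Camera axes: x right, y up, looking along -z (the intrinsics and any distortion apply to the point x, -y, -z); pixel columns grow to the right and rows downward; lengths in m; the calibration is good to about 2 mm. A picture is of the moment at which its call begins: read the wrist's pose just before it. calibration takes no time and is no camera call.
- order.close_job(): hands the job in; it is judged then, once.
The state is a dict: "t": time; "q": joint angles; "dq": joint speeds; "joint_torque": joint torques, N m; "tool_pos": TCP position; "orientation": TCP orientation; "force": force on the tool from outside, world axes, zero at the start; "wrist_torque": the same for the moment, N m; "opening": finger opening in m; "gripper_force": force on a finger pad.
Only numpy, scipy, OpenCV 4.12 (cv2) and the standard library are available. Lean on these libraries where they do the work, as an engineer would, in place of code of your own. Each camera call takes 0.05 s, during which the arm holds its last target. There are 200 camera calls.

## Working session

There is one attempt and no reset: what is moved stays moved. The work goes in short steps, Python scripts to look and compute and a tool call to move; the robot and the scene stay as the last step left them, time stands still between calls to the robot, and variables do not carry over. Pictures are saved under pics/ and viewed, at most 10 in all, crops included, and the job is handed in when it is done.

Besides the shell and the picture viewer there is one more tool, called after "Emit:" as a command line: name --argument value ..., lists and objects as JSON in quotes. send_rows: Moves the arm, as the interface text tells. Scaled input: -1 to 1 covers 0.2 m each way for a shift and 60 degrees each way for a turn. Its arguments: {"type":"object","properties":{"plan":{"type":"array"},"force":{"type":"number"}},"required":["plan"]}

```bash
mkdir -p pics; cat > h.py <<'E'
import numpy as np,cv2
from plant import telemetry,viewer,order
def cam(n):
    p,d=viewer.read_camera(n);return p,d,viewer.calibration(n)
def cloud(d,c,T=None):
    K=np.array(c["camera_matrix"]);T=np.array(c["extrinsics"]) if T is None else T
    v,u=np.mgrid[:d.shape[0],:d.shape[1]]
    P=np.stack([(u-K[0,2])/K[0,0]*d,-(v-K[1,2])/K[1,1]*d,-d],-1)
    return P@T[:3,:3].T+T[:3,3]
E
python3 - <<'E'
from h import *
for n in("scene","top"):
    p,d,c=cam(n);cv2.imwrite(f"pics/{n}0.png",p);np.savez(f"{n}0.npz",p=p,d=d)
    print(n,{k:np.round(v,3).tolist() for k,v in c.items()},(d>0).mean())
s=telemetry.read_state();print(s["t"],s["tool_pos"],s["orientation"],s["opening"])
E
```

```text
scene {'camera_matrix': [[599.184, 0.0, 325.292], [0.0, 599.184, 243.286], [0.0, 0.0, 1.0]], 'extrinsics': [[-0.83, -0.33, 0.449, 1.162], [0.557, -0.459, 0.692, 0.908], [-0.022, 0.825, 0.565, 0.813], [0.0, 0.0, 0.0, 1.0]]} 0.984892578125
top {'camera_matrix': [[465.536, 0.0, 325.649], [0.0, 465.536, 229.262], [0.0, 0.0, 1.0]], 'extrinsics': [[0.005, 0.999, -0.045, 0.519], [-1.0, 0.004, -0.013, -0.007], [-0.013, 0.045, 0.999, 1.032], [0.0, 0.0, 0.0, 1.0]]} 0.9958854166666666
0.1 [ 0.14651518 -0.58134262  0.23470105] [-3.11608353e+00 -3.86428479e-01  9.07843901e-05] 0.09276449147991743
```

View pics/scene0.png

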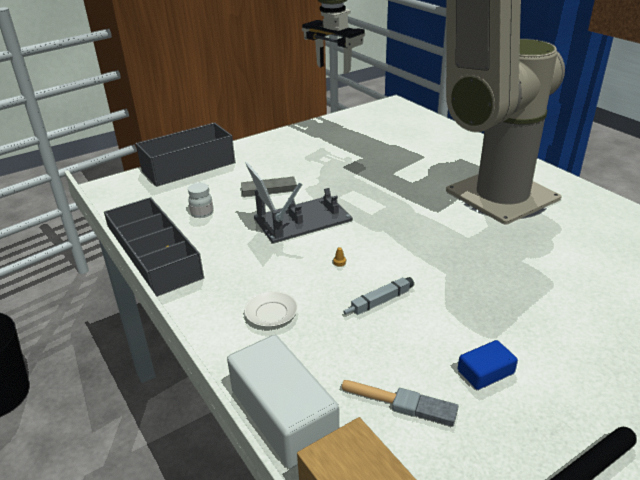

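View pics/top0.png

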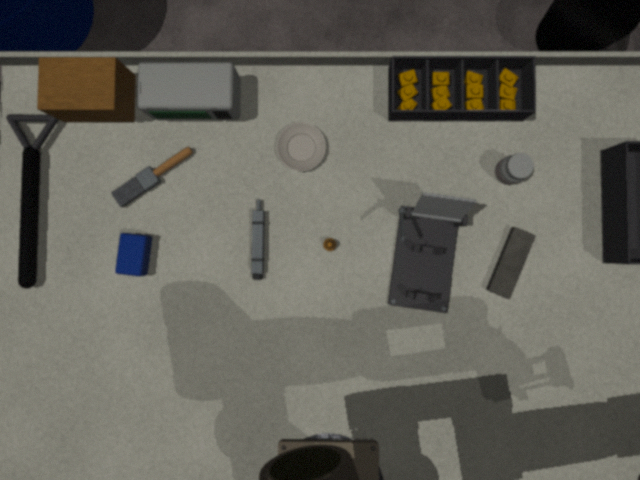

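The scene view shows the setter at about (380,296) with its pin lower left, and the stand at (300,210) with the cover leaning back. In the top view the setter is at (258,240) with its pin up (+x). The stand is at (423,258) with its hinge end at the top, the nozzle at (330,243) and the whetstone at (511,262).

```bash
python3 - <<'E'
from h import *
out={}
for n in("scene","top"):
    z=np.load(n+"0.npz");W=cloud(z["d"],viewer.calibration(n));out[n]=(W,z["p"])
Wt=out["top"][0]
print("table z",np.median(Wt[300:330,100:150,2]))
def box(n,x0,x1,y0,y1,z0,z1):
    W=out[n][0];m=(W[...,0]>x0)&(W[...,0]<x1)&(W[...,1]>y0)&(W[...,1]<y1)&(W[...,2]>z0)&(W[...,2]<z1);return W[m]
print("px stand",Wt[258,423],"setter",Wt[240,258], Wt[205,259],Wt[273,257])
for n in out:
    P=box(n,.35,.65,.06,.22,.012,.05)
    c,s,a=cv2.minAreaRect(P[:,:2].astype(np.float32));print(n,"setter all",len(P),c,s,a,np.percentile(P[:,2],[50,95]))
    P=P[P[:,2]>.018];  q=P[:,:2]
    # PCA axis
    m=q.mean(0);w,v=np.linalg.eigh(np.cov((q-m).T));ax=v[:,1]*np.sign(v[0,1]);t=(q-m)@ax;b=(q-m)@np.array([-ax[1],ax[0]])
    print(" ax",np.degrees(np.arctan2(ax[1],ax[0])),"mean",m,"t",t.min(),t.max(),"b",np.percentile(b,[1,99]))
    P=box(n,.35,.6,-.32,-.12,.008,.016)
    r=cv2.minAreaRect(P[:,:2].astype(np.float32));print(n,"stand base",len(P),r)
    P=box(n,.3,.55,-.32,-.12,.045,.064);print(" ribs",len(P),P[:,:2].min(0),P[:,:2].max(0))
p=out["top"][1];cv2.imwrite("pics/topc.png",cv2.resize(p[180:330,370:550],None,fx=4,fy=4,interpolation=cv2.INTER_CUBIC))
p=out["scene"][1];cv2.imwrite("pics/scc.png",cv2.resize(p[140:260,230:380],None,fx=5,fy=5,interpolation=cv2.INTER_CUBIC))
E
```

```text
table z -0.0009134790480598287
px stand [ 0.50358132 -0.20636607  0.01101351] setter [0.54107779 0.15318491 0.02245123] [0.61829612 0.15334477 0.01297878] [0.46956278 0.15470222 0.0215449 ]
scene setter all 815 (0.5449026823043823, 0.15666812658309937) (0.029053455218672752, 0.17907878756523132) 89.15721893310547 [0.02319021 0.0266293 ]
 ax -0.3070618250745586 mean [0.53910566 0.15867952] t -0.08341514043769932 0.08935796420327474 b [-0.01547244  0.01152748]
scene stand base 1548 ((0.49984562397003174, -0.20448125898838043), (0.13769587874412537, 0.2116088718175888), 83.754638671875)
 ribs 125 [ 0.41521108 -0.23817697] [ 0.5340138  -0.16950851]
top setter all 847 (0.5426309704780579, 0.15531153976917267) (0.0248539038002491, 0.1731983721256256) 89.44087219238281 [0.02283421 0.02608158]
 ax -0.2344192817683707 mean [0.53444492 0.15508531] t -0.07806162794951255 0.0921441659134918 b [-0.01164774  0.01224325]
top stand base 4651 ((0.4920361042022705, -0.20644360780715942), (0.13015544414520264, 0.20005926489830017), 82.22667694091797)
 ribs 151 [ 0.41330148 -0.2370511 ] [ 0.53133668 -0.16962475]
```

View pics/topc.png

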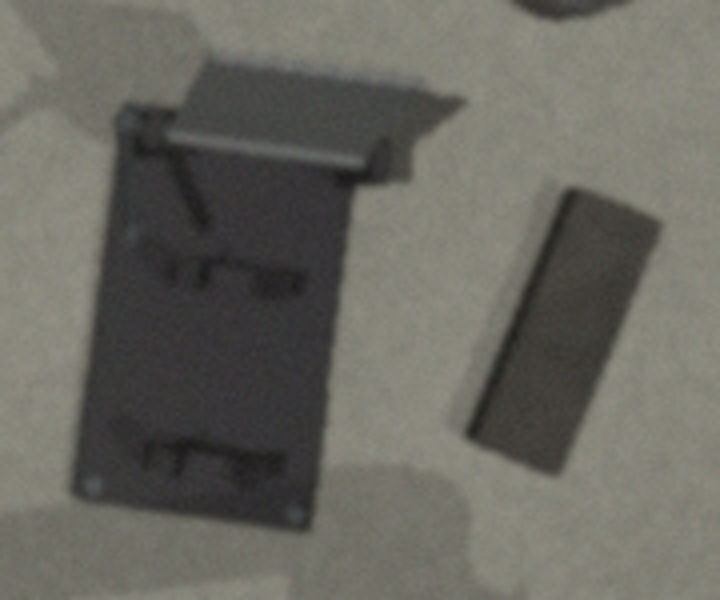

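View pics/scc.png

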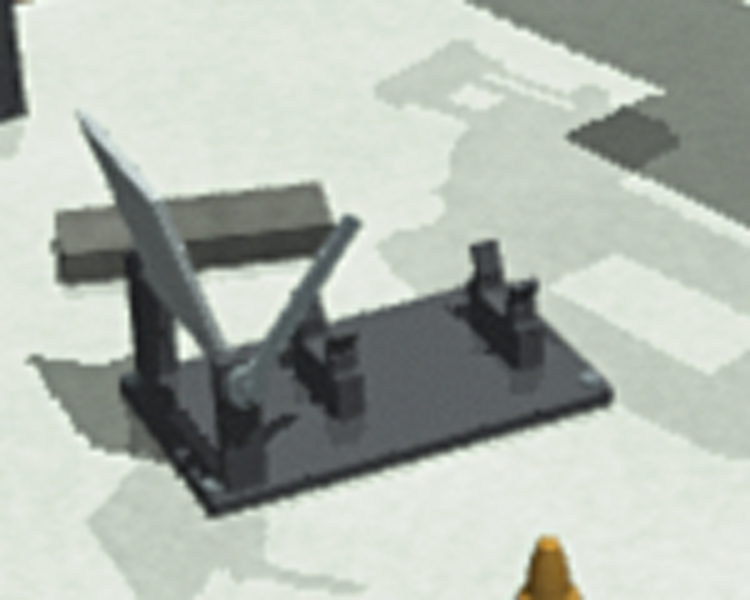

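The top crop shows the stand with yaw about -7°, the ribs near rows 275 and 455, and the screws at (93,485) and (297,515). In the scene crop the set arm rises from (240,390) to (350,220), and the cover leans back with its edge at (80,115). I'll move to a wrist view above the stand on the way to the setter.

Emit:
send_rows --plan '[[[-1,1,1,0.4,-0.36],[-1,1,1,0.4,-0.36],[-1,1,1,0.4,-0.36],[-1,1,1,0.4,-0.36],[-1,1,1,0.4,-0.36],[-1,1,1,0.4,-0.36],[-1,1,1,0.4,-0.36],[-1,1,1,0.4,-0.36]]]' --force 40

```text
t: 0.77
tool_pos: [0.3508, -0.378, 0.3181]
orientation: [3.135, -0.196, 0.006]
force: [0.7, -1.0, -0.2]
opening: 0.093
gripper_force: 0.0
```

Emit:
send_rows --plan '[[[-1,0.4,0.85,0.2,0],[-1,0.4,0.85,0.2,0],[-1,0.4,0.85,0.2,0],[-1,0.4,0.85,0.2,0],[-1,0.4,0.85,0.2,0],[-1,0.4,0.85,0.2,0],[-1,0.4,0.85,0.2,0],[-1,0.4,0.85,0.2,0]]]'

```text
t: 1.43
tool_pos: [0.4262, -0.2124, 0.355]
orientation: [3.135, -0.204, -0.002]
force: [-0.3, -0.3, -0.3]
opening: 0.0929
gripper_force: 0.0
```

```bash
cat >> h.py <<'E'
from scipy.spatial.transform import Rotation as Rn
def wrist():
    s=telemetry.read_state();T=np.eye(4);T[:3,:3]=Rn.from_rotvec(s["orientation"]).as_matrix();T[:3,3]=s["tool_pos"]
    p,d,c=cam("wrist");return s,p,d,c,T@np.array(c["hand_eye"])
E
python3 - <<'E'
from h import *
s,p,d,c,T=wrist();print(s["t"],s["tool_pos"],s["orientation"],s["dq"].round(3) if hasattr(s["dq"],"round") else s["dq"]);print(np.round(c["hand_eye"],3).tolist(),np.round(c["camera_matrix"],1).tolist())
cv2.imwrite("pics/w0.png",p);np.savez("w0.npz",p=p,d=d,T=T)
W=cloud(d,c,T);print(np.percentile(d,[1,50,99]))
m=(W[...,2]>.052)&(W[...,2]<.064);print(m.sum())
E
```

```text
1.4333 [ 0.42621653 -0.21235667  0.35499463] [ 3.13491785e+00 -2.04043929e-01 -1.61166702e-03] [-0.024  0.006  0.004  0.001 -0.     0.005]
[[0.001, 0.965, 0.261, 0.073], [1.0, -0.001, 0.0, -0.0], [0.001, 0.261, -0.965, -0.15], [0.0, 0.0, 0.0, 1.0]] [[359.7, 0.0, 324.8], [0.0, 359.7, 237.1], [0.0, 0.0, 1.0]]
[0.05452464 0.46742538 0.59903698]
469
```

View pics/w0.png

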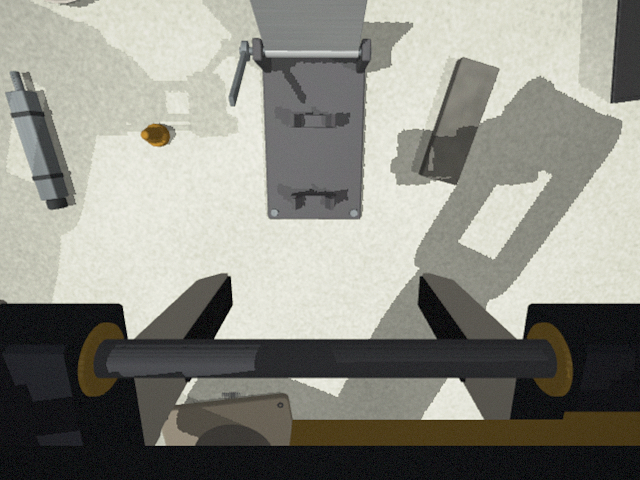

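The wrist view shows the stand square to the tool: ribs at (315,120) and (320,193), screws at (274,213) and (354,213), hinge rod along row 53. The set arm runs from (246,48) to (233,103), and the setter is at left (38,140).

```bash
python3 - <<'E'
from h import *
z=np.load("w0.npz");p,d,T=z["p"],z["d"],z["T"];c=viewer.calibration("wrist")
W=cloud(d,c,T)
print("plate z",np.median(W[150:175,280:350,2]),"table",np.median(W[230:260,270:350,2]))
# base plate: depth points at z 9..16 in window
win=np.zeros(d.shape,bool);win[60:225,255:375]=1
m=win&(abs(W[...,2]-.012)<.004);q=W[m][:,:2].astype(np.float32);r=cv2.minAreaRect(q);print("plate rect",r)
print("left/right edge fits:")
for side in (0,1):
    pts=[]
    for v in range(135,180,1):
        u=np.where(m[v])[0];pts.append(W[v,u[0] if side==0 else u[-1],:2])
    vx,vy,x0,y0=cv2.fitLine(np.float32(pts),cv2.DIST_HUBER,0,.001,.001).ravel();k=vy/vx;print(np.degrees(np.arctan(k)),"y at x=.5:",y0+k*(.5-x0))
# screws
K=np.array(c["camera_matrix"])
def ray(u,v,h):
    r=T[:3,:3]@np.array([(u-K[0,2])/K[0,0],-(v-K[1,2])/K[1,1],-1]);o=T[:3,3];return o+r*(h-o[2])/r[2]
print("screws",ray(274,213,.012),ray(354,213,.012))
yaw=np.radians(-6.6);
# set arm & cover points
S=W.reshape(-1,3)
m=(W[...,2]>.085)&(W[...,2]<.2);m[250:]=0;m[:, :225]=0;m[:,380:]=0
lab=cv2.connectedComponents(m.astype(np.uint8))[1]
for i in range(1,lab.max()+1):
    P=W[lab==i]
    if len(P)>30: v,u=np.where(lab==i);print(i,len(P),u.min(),u.max(),v.min(),v.max(),P.min(0).round(4),P.max(0).round(4))
A=W[55:105,225:248];m=A[...,2]>.06;P=A[m];print("arm pts",len(P));
i=P[:,2].argsort();print(P[i[:3]].round(4),P[i[-5:]].round(4))
C=W[5:48,270:355].reshape(-1,3);cen=C.mean(0);n=np.linalg.svd(C-cen,full_matrices=0)[2][2];print("cover plane n",n,"c",cen)
# rib tops
m=win&(W[...,2]>.05)&(W[...,2]<.066)
for a,b in((100,130),(178,205)):
    mm=m.copy();mm[:a]=0;mm[b:]=0;P=W[mm];v,u=np.where(mm);print("rib",len(P),u.min(),u.max(),P.min(0).round(4),P.max(0).round(4))
cv2.imwrite("pics/w0c.png",cv2.resize(p[30:225,220:390],None,fx=3,fy=3,interpolation=cv2.INTER_CUBIC))
E
```

```text
plate z 0.013170227390656208 table 0.0011067508775519097
plate rect ((0.4945293068885803, -0.2049054056406021), (0.1301751732826233, 0.20461545884609222), 82.29692077636719)
left/right edge fits:
-8.101124 y at x=.5: -0.14121152
-7.686415 y at x=.5: -0.27067384
screws [ 0.40941405 -0.13789208  0.012     ] [ 0.39509244 -0.24854558  0.012     ]
1 5507 249 366 0 60 [ 0.5847 -0.2705  0.085 ] [ 0.6202 -0.1554  0.1619]
2 165 361 370 39 60 [ 0.5735 -0.2809  0.085 ] [ 0.5944 -0.2698  0.088 ]
3 476 228 246 44 106 [ 0.5392 -0.1497  0.085 ] [ 0.6064 -0.1366  0.1542]
arm pts 428
[[ 0.591  -0.1476  0.0773]
 [ 0.5935 -0.1485  0.0795]
 [ 0.5943 -0.1488  0.0799]] [[ 0.5457 -0.1414  0.1537]
 [ 0.545  -0.1395  0.1542]
 [ 0.4984 -0.2213  0.505 ]
 [ 0.4984 -0.2213  0.505 ]
 [ 0.4984 -0.2213  0.505 ]]
cover plane n [-0.99099621  0.12893593 -0.03608383] c [ 0.60193614 -0.22219079  0.12505433]
rib 223 290 334 [ 0.5123 -0.2353  0.05  ] [ 0.5324 -0.182   0.0631]
rib 113 292 333 [ 0.4196 -0.2219  0.0501] [ 0.4332 -0.1704  0.0629]
```

View pics/w0c.png

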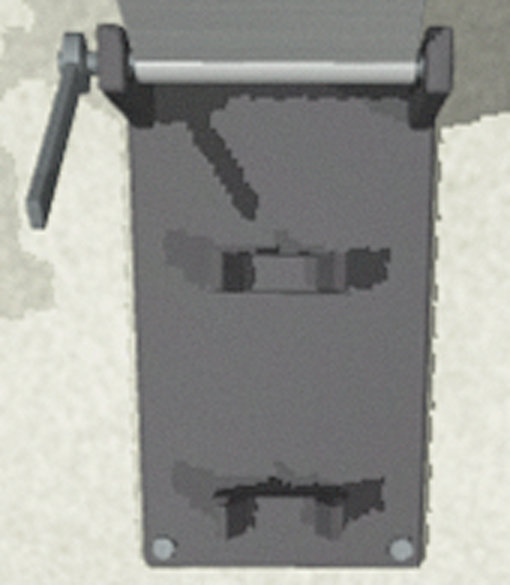

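Emit:
send_rows --plan '[[[-1,0.5,1,-0.2,0.116],[-1,0.5,1,-0.2,0.116],[-1,0.5,1,-0.2,0.116],[-1,0.5,1,-0.2,0.116],[-1,0.5,1,-0.2,0.116],[-1,0.5,1,-0.2,0.116]]]'

```text
t: 1.98
tool_pos: [0.5272, -0.0095, 0.3135]
orientation: [-3.14, 0.014, 0.004]
force: [-0.5, -0.5, -0.3]
opening: 0.0926
gripper_force: 0.0
```

Emit:
send_rows --plan '[[[-1,0.035,0.835,-0.9,0],[-1,0.035,0.835,-0.9,0],[-1,0.035,0.835,-0.9,0],[-1,0.035,0.835,-0.9,0],[-1,0.035,0.835,-0.9,0],[-1,0.035,0.835,-0.9,0],[-1,0.035,0.835,-0.9,0],[-1,0.035,0.835,-0.9,0],[-1,0.035,0.835,-0.9,0]]]'

```text
t: 2.73
tool_pos: [0.5341, 0.1537, 0.1358]
orientation: [3.141, -0.015, -0.0]
force: [0.2, -0.5, 0.4]
opening: 0.0931
gripper_force: 0.0
```

```bash
python3 - <<'E'
from h import *
s,p,d,c,T=wrist();print(s["t"],s["tool_pos"],s["orientation"])
W=cloud(d,c,T);m=(W[...,0]>.4)&(W[...,0]<.68)&(abs(W[...,1]-.155)<.035)&(W[...,2]>.019)&(W[...,2]<.035)
P=W[m];q=P[:,:2];print(len(P),np.median(P[:,2]));r=cv2.minAreaRect(q.astype(np.float32));print(r,cv2.boxPoints(r))
# dark bands along x
g=cv2.cvtColor(p,cv2.COLOR_BGR2GRAY);x=q[:,0];b=np.arange(x.min(),x.max(),.004);print([(round(float(a),3),int(np.median(g[m][(x>=a)&(x<a+.004)]))) for a in b if ((x>=a)&(x<a+.004)).any()])
cv2.imwrite("pics/w1.png",p)
# cover / arm in stand frame from saved w0, scene0
y=np.radians(-7.6);R=np.array([[np.cos(y),-np.sin(y),0],[np.sin(y),np.cos(y),0],[0,0,1]])
z=np.load("w0.npz")
for n,W in(("w",cloud(z["d"],c,z["T"])),("scene",cloud(np.load("scene0.npz")["d"],viewer.calibration("scene"))),("top",cloud(np.load("top0.npz")["d"],viewer.calibration("top")))):
    S=(W.reshape(-1,3)-[.502,-.206,0])@R
    A=S[(abs(S[:,1]-.072)<.006)&(S[:,2]>.09)&(S[:,2]<.17)&(S[:,0]<.085)&(S[:,0]>-.02)]
    C=S[(abs(S[:,1])<.045)&(S[:,2]>.09)&(S[:,2]<.19)&(S[:,0]>.07)&(S[:,0]<.2)]
    for nm,Q in(("arm",A),("cover",C)):
        if len(Q)>20:
            q=Q[:,[0,2]].astype(np.float32);vx,vz,a,b=cv2.fitLine(q,cv2.DIST_HUBER,0,.001,.001).ravel();s_=np.sign(vz)
            print(n,nm,len(Q),"angle",np.degrees(np.arctan2(s_*vz,-s_*vx)),"pt",a,b,"range",Q.min(0).round(4),Q.max(0).round(4))
E
```

```text
2.7333 [0.5340834  0.15370982 0.13579934] [ 3.14095115e+00 -1.54914707e-02 -2.93309120e-04]
5987 0.02501059505916786
((0.5422658324241638, 0.15692216157913208), (0.024316618219017982, 0.17341889441013336), 89.75200653076172) [[0.45550457 0.14513926]
 [0.6289218  0.14438866]
 [0.6290271  0.16870506]
 [0.45560986 0.16945566]]
[(0.456, 73), (0.46, 70), (0.464, 69), (0.468, 89), (0.472, 144), (0.476, 144), (0.48, 144), (0.484, 144), (0.488, 145), (0.492, 146), (0.496, 79), (0.5, 77), (0.504, 147), (0.508, 147), (0.512, 90), (0.516, 91), (0.52, 91), (0.524, 92), (0.528, 92), (0.532, 91), (0.536, 92), (0.54, 92), (0.544, 92), (0.548, 93), (0.552, 95), (0.556, 93), (0.56, 77), (0.564, 79), (0.568, 78), (0.572, 79), (0.576, 61), (0.58, 67), (0.584, 144), (0.588, 145), (0.592, 143), (0.596, 144), (0.6, 144), (0.604, 139), (0.608, 132), (0.612, 134), (0.62, 115), (0.624, 134), (0.628, 142)]
w arm 420 angle 49.869072 pt 0.049453586 0.13311101 range [0.0283 0.0688 0.0902] [0.0845 0.0741 0.1542]
w cover 4594 angle 106.63988 pt 0.10297986 0.1286084 range [ 0.0905 -0.045   0.09  ] [0.1128 0.045  0.1619]
scene arm 141 angle 50.856544 pt 0.05513626 0.122506365 range [0.0288 0.066  0.0901] [0.084  0.0767 0.1535]
scene cover 245 angle 105.8836 pt 0.11402878 0.14033061 range [ 0.0965 -0.0448  0.0904] [0.1241 0.0445 0.174 ]
top arm 90 angle 50.45124 pt 0.059315417 0.119337775 range [0.0283 0.0674 0.091 ] [0.0831 0.0729 0.153 ]
top cover 963 angle 106.891716 pt 0.10721314 0.14218228 range [ 0.0909 -0.045   0.0901] [0.1213 0.045  0.1744]
```

Emit:
send_rows --plan '[[[-1,0,0.015,-0.2,0],[-1,0,0.015,-0.4,0],[-1,0,0.015,-0.52,0],[-1,0,0.015,-0.565,0],[-1,0,0.015,-0.565,0],[-1,0,0.015,-0.565,0],[1,0,0.015,-0.565,0],[1,0,0.015,-0.565,0],[1,0,0.015,-0.565,0],[1,0,0.015,-0.565,0],[1,0,0.015,-0.565,0],[1,0,0.015,-0.565,0],[1,0,0.015,-0.565,0],[1,0,0.015,-0.565,0]]]' --force 40

```text
t: 3.95
tool_pos: [0.5335, 0.1582, 0.0226]
orientation: [3.142, -0.014, -0.0]
force: [1.0, 0.8, -0.3]
opening: 0.0443
gripper_force: 0.0
```

Still closing.

Emit:
send_rows --plan '[[[1,0,0,0,0],[1,0,0,0,0],[1,0,0,0,0],[1,0,0,0,0],[1,0,0,0,0],[1,0,0,0,0],[1,0,0,0,0],[1,0,0,0,0]]]'

```text
t: 4.62
tool_pos: [0.5335, 0.158, 0.0226]
orientation: [3.141, -0.014, -0.0]
force: [-0.2, -2.3, -0.1]
opening: 0.0239
gripper_force: 40.0
```

Emit:
send_rows --plan '[[[1,0,0,0.05,0],[1,0,0,0.15,0],[1,0,0,0.3,0],[1,0,0,0.5,0],[1,0,0,0.7,0],[1,0,0,0.9,0],[1,0,0,1,0],[1,0,0,1,0],[1,0,0,1,0]]]'

```text
t: 5.37
tool_pos: [0.5342, 0.1586, 0.2239]
orientation: [-3.141, 0.013, -0.004]
force: [0.3, -1.0, -5.4]
opening: 0.0235
gripper_force: 40.0
```

Emit:
send_rows --plan '[[[1,-0.05,-0.1,0,-0.02],[1,-0.1,-0.25,0,-0.04],[1,-0.15,-0.4,0,-0.06],[1,-0.2,-0.55,0,-0.08],[1,-0.25,-0.7,0,-0.1],[1,-0.3,-0.85,0,-0.118],[1,-0.331,-1,0,-0.118],[1,-0.331,-1,0,-0.118]]]'

```text
t: 6.03
tool_pos: [0.4646, -0.0458, 0.2193]
orientation: [3.133, -0.213, -0.009]
force: [-1.1, -0.4, -3.1]
opening: 0.0236
gripper_force: 40.0
```

Emit:
send_rows --plan '[[[1,0,-0.1,0,0],[1,0,-0.25,0,0],[1,0,-0.4,0,0],[1,0,-0.55,0,0],[1,0,-0.7,0,0],[1,0,-0.8,0,0],[1,0,-0.8,0,0],[1,0,-0.8,0,0],[1,0,-0.8,0,0]]]'

```text
t: 6.78
tool_pos: [0.4666, -0.2006, 0.2204]
orientation: [-3.132, 0.208, 0.005]
force: [0.6, 0.4, -3.0]
opening: 0.0238
gripper_force: 40.0
```

```bash
python3 - <<'E'
from h import *
s,p,d,c,T=wrist();print(s["t"],s["tool_pos"],s["orientation"],s["gripper_force"])
cv2.imwrite("pics/w2.png",p);np.savez("w2.npz",p=p,d=d,T=T)
W=cloud(d,c,T);tz=s["tool_pos"][2]
m=(abs(W[...,0]-.47)<.13)&(abs(W[...,1]+.2)<.04)&(abs(W[...,2]-tz)<.012)
q=W[m][:,:2].astype(np.float32);r=cv2.minAreaRect(q);print(len(q),r,np.median(W[m][:,2]))
K=np.array(c["camera_matrix"])
E
```

```text
6.7833 [ 0.46657153 -0.2005891   0.22044831] [-3.13248381  0.20762003  0.00504426] 39.99908745288849
16133 ((0.4829705059528351, -0.20390093326568604), (0.052564822137355804, 0.15814170241355896), 70.22915649414062) 0.222795632593644
```

View pics/w2.png

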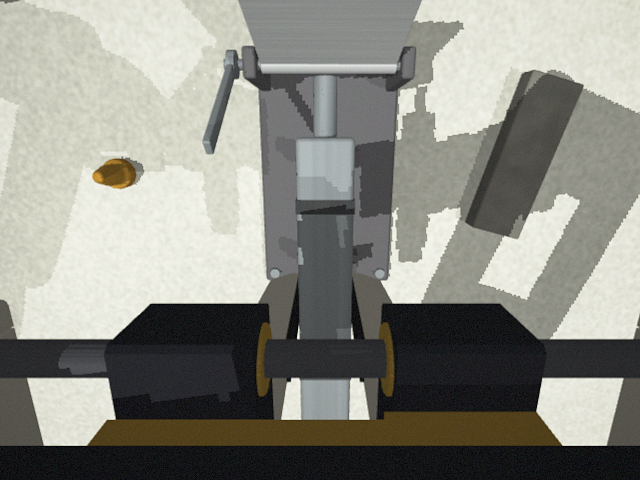

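The wrist view shows the setter held straight in line with the stand: pin tip at (326,75), bar end at row 138, band at row 207. Next I'll check the lateral offset and slip in this same view.

```bash
python3 - <<'E'
from h import *
z=np.load("w2.npz");p,d,T=z["p"],z["d"],z["T"];c=viewer.calibration("wrist");W=cloud(d,c,T)
y=np.radians(-7.6);R=np.array([[np.cos(y),-np.sin(y),0],[np.sin(y),np.cos(y),0],[0,0,1]])
S=(W-[.502,-.206,0])@R
def line(v0,v1,m):
    P=[]
    for v in range(v0,v1):
        u=np.where(m[v])[0]
        if len(u)>3: P.append((S[v,u[0]]+S[v,u[-1]])/2)
    P=np.array(P);k=np.polyfit(P[:,0],P[:,1],1);return P.mean(0).round(4),"yaw",np.degrees(k[0]).round(2),"y@-.03",np.polyval(k,-.03).round(4)
win=np.zeros(d.shape,bool);win[:,285:365]=1
ms=win&(S[...,2]>.19)&(S[...,2]<.25)
print("bar",line(142,285,ms));print("pin",line(80,132,ms))
v,u=np.where(ms[:290]);print("pin tip x",S[76:80,320:332,0].round(4).tolist()[1][:3], "max x",S[:290][ms[:290]][:,0].max(),"bar end row x",S[141,320:330].mean(0).round(4))
g=cv2.cvtColor(p,cv2.COLOR_BGR2GRAY);print("band x",[(v,round(float(S[v,325,0]),4),int(g[v,325])) for v in range(195,220,2)])
w2=np.zeros(d.shape,bool);w2[90:270,250:410]=1
mp=w2&(abs(S[...,2]-.012)<.004)
for side in(0,-1):
    P=[S[v,np.where(mp[v])[0][side]] for v in range(180,255) if mp[v].any()];P=np.array(P);k=np.polyfit(P[:,0],P[:,1],1);print("edge",np.degrees(k[0]),np.polyval(k,-.03))
# rib far now visible?
mr=w2&(S[...,2]>.045)&(S[...,2]<.066);print(mr.sum(),S[mr].min(0),S[mr].max(0)) if mr.any() else 0
mh=np.zeros_like(mr);mh[66:72,265:400]=1;P=S[mh];print("rod",np.median(P,0),P[:,1].min(),P[:,1].max())
E
```

```text
bar (array([0.0062, 0.0014, 0.2208]), 'yaw', np.float64(0.07), 'y@-.03', np.float64(0.0014))
pin (array([0.0505, 0.0015, 0.2115]), 'yaw', np.float64(0.04), 'y@-.03', np.float64(0.0014))
pin tip x [0.061, 0.0608, 0.0609] max x 0.06180558402028602 bar end row x [0.0363 0.0014 0.2227]
band x [(195, 0.0149, 154), (197, 0.0141, 153), (199, 0.0133, 141), (201, 0.0125, 74), (203, 0.0115, 80), (205, 0.0108, 80), (207, 0.0099, 69), (209, 0.0091, 42), (211, 0.0082, 42), (213, 0.0072, 37), (215, 0.0065, 81), (217, 0.0058, 85), (219, 0.0046, 83)]
edge -0.015910656484740996 0.06403733618401866
edge -0.30139010403589694 -0.06443366165427016
108 [-0.07823904 -0.02640504  0.05346516] [ 0.02725518 -0.02265377  0.06221091]
rod [ 0.08722262 -0.00350285  0.08092809] -0.05382909946856185 0.04640806165074314
```

Emit:
send_rows --plan '[[[1,0,-0.0075,-0.1,0],[1,0,-0.0075,-0.25,0],[1,0,-0.0075,-0.4,0],[1,0,-0.0075,-0.55,0],[1,0,-0.0075,-0.65,0],[1,0,-0.0075,-0.7,0],[1,0,-0.0075,-0.7,0],[1,0,-0.0075,-0.7,0],[1,0,-0.0075,-0.7,0]]]'

```text
t: 7.58
tool_pos: [0.4687, -0.2036, 0.0845]
orientation: [3.134, -0.207, 0.004]
force: [0.1, 0.8, -3.4]
opening: 0.024
gripper_force: 40.0
```

```bash
cat > chk.py <<'E'
from h import *
s,p,d,c,T=wrist();print(s["t"],s["tool_pos"],s["orientation"],s["force"])
W=cloud(d,c,T);tz=s["tool_pos"][2]
y=np.radians(-7.6);R=np.array([[np.cos(y),-np.sin(y),0],[np.sin(y),np.cos(y),0],[0,0,1]])
S=(W-[.502,-.206,0])@R;print("tool",(s["tool_pos"]-np.array([.502,-.206,0]))@R)
ms=(abs(S[...,1])<.02)&(S[...,0]>-.02)&(S[...,0]<.075)&(abs(S[...,2]-tz)<.009);ms[:60]=0
P=S[ms];print("top z",np.median(P[:,2]),"x max",P[:,0].max())
b=P[(P[:,0]<.03)];r=[((lambda q:(q.min()+q.max())/2)(b[(abs(b[:,0]-x)<.002),1])).round(4) for x in(-.005,.005,.015,.025)];print("bar y",r)
mp=(abs(S[...,2]-.013)<.004)&(abs(S[...,1])<.075)&(S[...,0]>-.02)&(S[...,0]<.015);P=S[mp];print("plate y",np.percentile(P[:,1],[.5,99.5]))
mr=(S[...,2]>.052)&(S[...,2]<.064)&(abs(S[...,0]-.02)<.008)&(abs(S[...,1])<.035);P=S[mr];print("rib",len(P),P.min(0),P.max(0)) if len(P) else 0
cv2.imwrite("pics/chk.png",p)
E
python3 chk.py
```

```text
7.5833 [ 0.46873332 -0.20358502  0.08451945] [ 3.13362191 -0.2066059   0.00408468] [ 0.14586744  0.80426813 -3.37530386]
tool [-0.03329385 -0.00200597  0.08451945]
top z 0.08700231924889934 x max 0.06431143060699276
bar y [np.float64(-0.0012), np.float64(-0.0013), np.float64(-0.0012), np.float64(-0.0013)]
plate y [-0.06439352  0.06343308]
rib 1193 [ 0.01354935 -0.02716377  0.05200582] [0.02767921 0.02592509 0.06255815]
```

Emit:
send_rows --plan '[[[1,0,0.0035,-0.03,0],[1,0,0.0035,-0.06,0],[1,0,0.0035,-0.09,0],[1,0,0.0035,-0.11,0],[1,0,0.0035,-0.12,0],[1,0,0.0035,-0.125,0],[1,0,0.0035,-0.125,0],[1,0,0.0035,-0.125,0],[1,0,0.0035,-0.125,0]]]'

```text
t: 8.38
tool_pos: [0.4671, -0.2025, 0.0585]
orientation: [-3.134, 0.208, 0.002]
force: [-7.5, 3.1, 10.8]
opening: 0.0238
gripper_force: 40.0
```

```bash
python3 chk.py
```

```text
8.3833 [ 0.46705036 -0.20249919  0.05848972] [-3.13427496e+00  2.07654220e-01  1.81061304e-03] [-7.46072657  3.14721464 10.82392602]
tool [-0.03510563 -0.00115225  0.05848972]
top z 0.0608064095161526 x max 0.06227002422719147
bar y [np.float64(-0.0004), np.float64(-0.0004), np.float64(0.0), np.float64(-0.0)]
plate y [-0.06435116  0.06331571]
rib 3932 [ 0.01200162 -0.02709411  0.05200473] [0.02784619 0.02584928 0.06317132]
```

Emit:
send_rows --plan '[[[0.2,0,0,0,0],[0.2,0,0,0,0],[0.2,0,0,0,0],[0.2,0,0,0,0],[0.2,0,0,0,0],[0.2,0,0,0,0],[0.2,0,0,0,0],[0.2,0,0,0,0],[0.2,0,0,0.1,0],[0.2,0,0,0.25,0],[0.2,0,0,0.5,0],[0.2,0,0,0.75,0],[0.2,0,0,0.75,0],[0.2,0,0,0.75,0],[0.2,0,0,0.75,0]]]'

```text
t: 9.68
tool_pos: [0.4682, -0.2031, 0.2089]
orientation: [3.133, -0.208, 0.004]
force: [-1.0, -0.4, -0.3]
opening: 0.037
gripper_force: 0.0
```

```bash
sed -i 's/abs(S\[...,2\]-tz)<.009/abs(S[...,2]-.060)<.008/' chk.py; python3 chk.py; python3 -c "
from h import *
s=telemetry.read_state();print(s['q'],s['opening'])"
```

```text
9.6833 [ 0.46818444 -0.20305928  0.20893571] [ 3.13341652 -0.20752689  0.00433638] [-1.02629187 -0.35533372 -0.25442439]
tool [-0.03390744 -0.00155744  0.20893571]
top z 0.06088335183941018 x max 0.062323654578958505
bar y [np.float64(-0.0003), np.float64(-0.0003), np.float64(0.0001), np.float64(-0.0003)]
plate y [-0.06430967  0.0638354 ]
rib 994 [ 0.0120389  -0.02666931  0.05200469] [0.02799841 0.02613464 0.06354508]
[-5.09738384e-01 -1.01652272e-01  1.77482530e+00  1.00704123e-05
  1.46880803e+00  1.19335104e+00] 0.0372740310427149
```

View pics/chk.png

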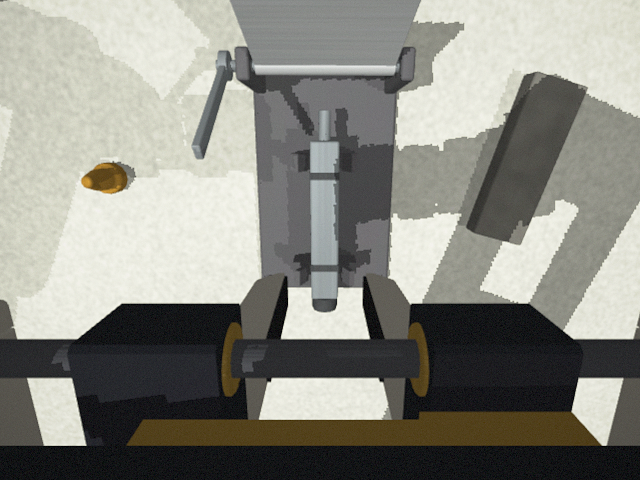

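The setter is seated in both slots with its pin towards the hinge: bar from row 143 to 310, y offset under 0.5 mm. The arm is clear. Next I close the fingers and go over and behind the cover.

Emit:
send_rows --plan '[[[1,0,0,0.2,0],[1,0,0,0.2,0],[1,0.2,-0.025,0.2,0],[1,0.4,-0.05,0.2,0],[1,0.6,-0.075,0.2,0],[1,0.8,-0.1,0.2,0],[1,0.92,-0.115,0.2,0],[1,0.92,-0.115,0.2,0],[1,0.92,-0.115,0.2,0],[1,0.92,-0.115,0.2,0],[1,0.92,-0.115,0.2,0],[1,0.92,-0.115,0.2,0],[1,0.92,-0.115,0.2,0]]]' --force 20

```text
t: 10.82
tool_pos: [0.6508, -0.2258, 0.2485]
orientation: [3.134, -0.208, 0.002]
force: [-0.8, 0.2, -0.4]
opening: 0.0005
gripper_force: 0.0
```

```bash
cat > ang.py <<'E'
from h import *
y=np.radians(-7.6);R=np.array([[np.cos(y),-np.sin(y),0],[np.sin(y),np.cos(y),0],[0,0,1]])
s=telemetry.read_state();print(s["t"],"tool stand",((s["tool_pos"]-np.array([.502,-.206,0]))@R).round(4),s["opening"],s["force"])
for n in("scene","top"):
    p,d,c=cam(n);S=(cloud(d,c).reshape(-1,3)-[.502,-.206,0])@R;cv2.imwrite(f"pics/a_{n}.png",p)
    A=S[(abs(S[:,1]-.072)<.006)&(S[:,2]>.09)&(S[:,2]<.17)&(S[:,0]<.085)&(S[:,0]>-.02)]
    C=S[(abs(abs(S[:,1])-.035)<.012)&(S[:,2]>.09)&(S[:,2]<.18)&(S[:,0]>0)&(S[:,0]<.2)]
    for nm,Q in(("arm",A),("cover",C)):
        if len(Q)>20:
            q=Q[:,[0,2]].astype(np.float32);vx,vz,a,b=cv2.fitLine(q,cv2.DIST_HUBER,0,.001,.001).ravel();k=np.sign(vz)
            print(n,nm,len(Q),"angle",np.degrees(np.arctan2(k*vz,-k*vx)),"range",Q.min(0).round(3),Q.max(0).round(3))
E
python3 ang.py
```

```text
10.8167 tool stand [1.501e-01 1.000e-04 2.485e-01] 0.0004924737557765708 [-0.79816806  0.22086233 -0.44160467]
scene arm 146 angle 51.912792 range [0.028 0.066 0.09 ] [0.084 0.078 0.155]
scene cover 155 angle 105.93563 range [ 0.095 -0.045  0.09 ] [0.123 0.047 0.175]
top arm 89 angle 50.55426 range [0.028 0.067 0.091] [0.083 0.073 0.152]
top cover 256 angle 107.11354 range [0.09  0.023 0.09 ] [0.121 0.047 0.173]
```

Emit:
send_rows --plan '[[[1,0,0,-0.15,0],[1,0,0,-0.3,0],[1,0,0,-0.43,0],[1,0,0,-0.43,0],[1,0,0,-0.43,0],[1,-0.05,0.007,-0.43,0],[1,-0.1,0.013,-0.43,0],[1,-0.13,0.017,-0.43,0],[1,-0.16,0.021,-0.43,0],[1,-0.19,0.025,-0.43,0],[1,-0.22,0.029,-0.43,0],[1,-0.25,0.033,-0.43,0],[1,-0.28,0.037,-0.43,0],[1,-0.31,0.041,-0.43,0],[1,-0.34,0.045,-0.43,0],[1,-0.37,0.05,-0.43,0],[1,-0.37,0.05,-0.43,0],[1,-0.37,0.05,-0.43,0]]]'

```text
t: 12.42
tool_pos: [0.5762, -0.2153, 0.161]
orientation: [-3.134, 0.208, 0.004]
force: [0.4, -0.5, -0.3]
opening: -0.0002
gripper_force: 0.0
```

```bash
python3 ang.py
```

```text
12.4167 tool stand [0.0747 0.0006 0.161 ] -0.00020618726721916166 [ 0.39627466 -0.48940998 -0.33830658]
scene arm 144 angle 51.437675 range [0.029 0.066 0.09 ] [0.084 0.077 0.155]
scene cover 272 angle 66.86411 range [ 0.051 -0.047  0.09 ] [0.091 0.047 0.171]
top arm 39 angle 52.070103 range [0.028 0.068 0.09 ] [0.085 0.073 0.152]
top cover 46 angle 67.43729 range [0.058 0.023 0.09 ] [0.087 0.044 0.161]
```

Emit:
send_rows --plan '[[[1,-0.03,0.004,0,0],[1,-0.06,0.008,0,0],[1,-0.09,0.012,0,0],[1,-0.11,0.015,0,0],[1,-0.13,0.017,0,0],[1,-0.13,0.017,0,0],[1,-0.13,0.017,0,0]]]'

```text
t: 13.1
tool_pos: [0.5508, -0.2122, 0.1618]
orientation: [-3.135, 0.208, 0.001]
force: [0.3, 0.5, 1.6]
opening: 0.0003
gripper_force: 0.5
```

```bash
python3 ang.py
```

```text
13.1 tool stand [0.0492 0.0003 0.1618] 0.00034858942673838677 [0.2672519  0.53511902 1.60366012]
scene arm 145 angle 51.450626 range [0.029 0.066 0.09 ] [0.085 0.078 0.154]
scene cover 334 angle 52.154594 range [ 0.03  -0.047  0.09 ] [0.087 0.047 0.157]
top cover 129 angle 51.501167 range [0.03  0.023 0.091] [0.081 0.041 0.154]
```

In line with the arm. I retreat along +x and up, then verify.

Emit:
send_rows --plan '[[[1,0.05,-0.007,0.02,0],[1,0.15,-0.02,0.15,0],[1,0.25,-0.033,0.35,0],[1,0.35,-0.045,0.55,0],[1,0.35,-0.045,0.7,0],[1,0.35,-0.045,0.7,0],[1,0.35,-0.045,0.7,0],[1,0.35,-0.045,0.7,0],[1,0.35,-0.045,0.7,0]]]'

```text
t: 13.95
tool_pos: [0.6204, -0.2209, 0.2992]
orientation: [-3.133, 0.208, 0.006]
force: [-0.4, 0.1, -0.6]
opening: 0.0006
gripper_force: 0.0
```

```bash
python3 ang.py; python3 -c "
import cv2
p=cv2.imread('pics/a_scene.png');cv2.imwrite('pics/fin.png',cv2.resize(p[140:260,230:380],None,fx=5,fy=5,interpolation=2))"
```

```text
13.95 tool stand [0.1193 0.0009 0.2992] 0.000587712330831457 [-0.41368255  0.08020452 -0.62018189]
scene arm 142 angle 50.079006 range [0.031 0.066 0.09 ] [0.084 0.078 0.153]
scene cover 402 angle 51.972404 range [ 0.028 -0.047  0.09 ] [0.087 0.047 0.157]
top arm 91 angle 50.61705 range [0.028 0.067 0.09 ] [0.083 0.073 0.152]
top cover 341 angle 51.721794 range [ 0.027 -0.033  0.09 ] [0.083 0.047 0.157]
```

View pics/fin.png

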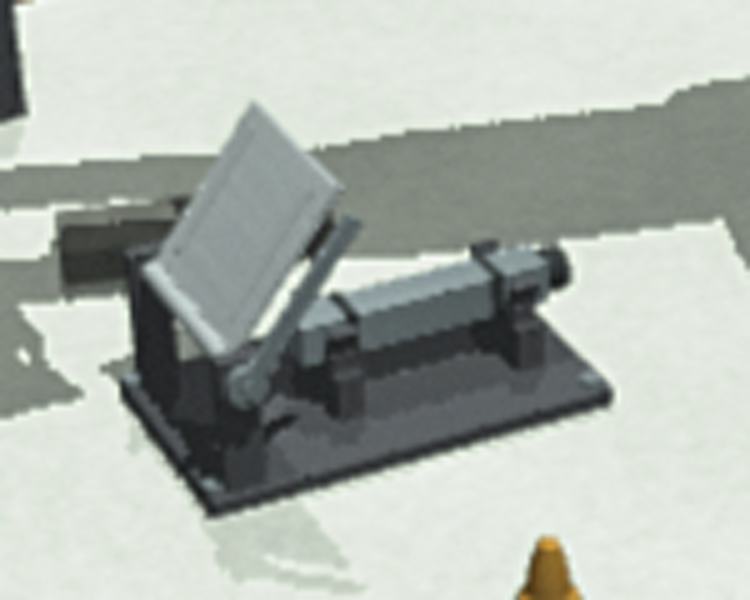

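The cover (edge at (255,105)-(340,185)) lies parallel to the set arm ((245,390)-(350,220)). The setter rests in both slots, and the arm is clear.

```bash
python3 -c "
from plant import order
print(order.close_job())"
```

```text
the job is handed in; nothing more can be done
None
```

The job is handed in: the setter lies in both slots with its pin towards the hinge, the cover measures within about 2° (0.03 rad) of the set arm, and the robot is clear of everything; no verdict came back.

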